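# Wedge up the slide deck and hold it for levelling

### The job

The white slide deck has to be held up while a colleague sets its feet. Take the blue levelling wedge by its grey grip block and, with it flat and straight on the dark metal base plate, push it thin end first under the middle of the deck's front lip, between the two feet, until the feet hang about 5 mm clear of the base plate (the lip is then at the white line on the ramp); touch the deck with nothing but the wedge, never raise it more than 12 mm, and leave the box, jar and bottle where they are. Finish while still holding the wedge there in the gripper, with the deck resting on it: do not let go.

Things in the scene. Friction and masses are not known exactly. Their poses are not given: they have to be found in the camera images.
- base: Fixed dark steel base plate, 340 (x) x 200 (y) x 10 mm, on the bench. Origin: centre of its underside; top face at z = +10 mm. +x points from the clear apron on the robot's side (x from -170 to -30 mm), on which the wedge slides in, towards the deck's hinge (axis along y at x = +150, z = +30 mm).
- deck: White plate 180 x 200 x 10 mm hinged on the base at its far edge, with two trays of slides fixed on it (top 42 mm above the bench). Origin: 8 mm above deck_lip; the hinge is at x = +180 mm. The front lifts; it falls back by its weight (0.5 to 1 kg). Two rubber feet (18 mm across, 12 mm high) under it at x = +15, y = +-82 mm stand on the base; 146 mm clear between them.
- deck_lip (a point): Middle of the deck's front lip, at its lowest line. The lip is a grey rounded bar, 10 mm in diameter and 200 mm long along y, so its front face is 5 mm nearer the robot than this point. At rest this point is at (-30, 0, +22) mm of the base, 12 mm above the plate's top face; how much it rises is the lift.
- wedge: Loose blue wedge, 112 long (x), 36 wide, 0.15 kg, flat on the bench. Origin: centre of underside; +x to its thin end (toe). Ramp from x = +56 (4 mm thick) to -28 mm (25 mm thick), slope 1 in 4; then the grip block. White line across the ramp 57 to 61 mm behind the toe. It touches the lip with the toe 31 mm past deck_lip; 4 mm more lift it 1 mm (5 mm at 51 mm); pushing takes 5 to 15 N.
- wedge_toe (a point): Middle of the wedge's thin end at its underside, at (+56, 0, 0) mm of the wedge.
- wedge_grip (a point): Centre of the wedge's grey grip block at the height to grip, at (-42, 0, +42) mm of the wedge; the block is 24 mm wide across the wedge (y), 28 mm long (x), and 56 mm high from the wedge's underside.
- slide_box: Bystander: closed green slide box with a black band, 98 x 78 x 30 mm, origin at the centre of its underside. Leave alone.
- jar: Bystander: amber specimen jar with white lid, 52 mm across, 65 mm high, origin at the centre of its underside. Leave alone.
- dropper: Bystander: small white bottle with black cap, 36 mm across, 75 mm high, origin at the centre of its underside. Leave alone.
Mind the look-alikes: they are no part of the job. Several things have the shape of the wedge; the one meant has the colours described above.

How it is judged:
On the way, in this order (a step that is already met when the one before it is completed fails the run):
1. the wedge is picked up off the bench in the gripper (contact force between the fingers and wedge above 2 N and height (world z) of wedge above 0.008 m), for 0.2 s.
2. the wedge, held in the gripper, begins to lift the deck (contact force between the fingers and wedge above 2 N and contact force between wedge and deck above 0.5 N and z of deck_lip in the frame of base above 0.023 m), for 0.1 s.
At the end, for the whole second after the job is handed in: Lip 2 to 8 mm above rest, carried by the wedge alone; wedge flat on the base plate, within 15 degrees of straight, toe under the deck within 50 mm of its middle, still gripped (over 2 N); wedge and deck still, robot off the deck; bystanders within 20 mm of their starts (z of deck_lip in the frame of base between 0.024 and 0.03 m and contact force between wedge and deck above 0.5 N and contact force between the fingers and wedge above 2 N and contact force between each of the arm, the fingers and deck below 0.5 N and z of wedge in the frame of base between 0.007 and 0.0125 m and angle between wedge's own z axis and vertical below 0.05 rad and angle between the x axis of wedge and the x axis of base, either way round below 0.26 rad and x of wedge_toe in the frame of deck_lip above 0.02 m and y of wedge_toe in the frame of base between -0.05 and 0.05 m and linear speed of wedge below 0.01 m/s and angular speed of deck below 0.05 rad/s and distance of each of slide_box, jar, dropper from where it was at the start of the episode below 0.02 m); the arm keeps its last pose, push and grip.
It fails at once if the deck is raised by more than 12 mm (z of deck_lip in the frame of base above 0.034 m).
It fails at once if the robot touches the deck (contact force between any of the arm, the fingers and deck above 2 N).
It fails at once if a bystander is moved (distance of any of slide_box, jar, dropper from where it was at the start of the episode above 0.02 m).
It also fails if it takes over 38 s, if anything falls off the work surface, if the arm or the gripper's body presses on something with over 40 N, if the wrist force passes 120 N, or if a joint passes its speed limit or range.

### The arm

A 6-joint arm with a two-finger parallel gripper is mounted at the origin on the work surface. World frame = base frame: x ahead of the robot, y to its left, z up, the work surface at z = 0. Lengths are in m, angles in rad, forces in N, time in s.
With the tool pointing down it reaches from about 0.35 to 0.95 m from the base axis. Payload 17.4 kg.
Tool frame: the origin (TCP) lies between the finger pads; the fingertips stand 25 mm ahead of it and the grasp point (between the pads) lies 6 mm ahead of it (arm.tips_ahead is the distance from the TCP to the fingertips, in m); z points along the fingers, y is the direction in which the jaws open and shut (so a half turn about z gives the same grasp; the last joint's range is limited). The gripper opens to 93 mm and grips with 3 to 60 N. Pads are 15 mm wide; open, the fingers measure 128 mm over their backs; the gripper's body (75 mm by 188 mm) begins 65 mm behind the grasp point.
Start: joints at [-1.32, 0.116, 1.442, -0, 1.584, -0.038], TCP at [0.192, -0.647, 0.244] pointing down, gripper open.
Joint ranges: [-2.83, 2.83], [-0.83, 2.19], [0.07, 2.5], [-1.14, 4.28], [0.01, 3], [-2.97, 2.97]. Speed limits (rad/s): [1.89, 1.89, 2.22, 3.14, 3.14, 3.14].

### API

Orientations are given as a 3x3 rotation matrix whose columns are the frame's x, y, z axes.
In Python, from plant import arm gives the robot as it stands. The module is installed in compiled form; this text tells all that it offers.
- The arm moves only by the tool carry_out, never from a script. Its argument "increments" is a list of rows, each an object of numbers: "hand": the closure in counts, from 0 (fully open) to 255 (shut); "tx", "ty", "tz": the shift along the tool's x, y, z each as a share of 0.03 m, from -1 to 1; "rx", "ry", "rz": the turn, a rotation vector about the tool's x, y, z each as a share of 0.1 rad, from -1 to 1. In form: [{"hand": .., "tx": .., "ty": .., "tz": .., "rx": .., "ry": .., "rz": ..}, ...]. A call has 1 to 12 rows; each row shifts and turns the pose as measured when the row begins, along the tool's axes as they then stand; what a row does not reach is not made up. A row lasts 1/10 s, in which the tool goes at most 50 mm and 8.59 degrees, less where a joint would pass 70% of its speed; a pose out of reach is approached as far as the arm can. A call with a number of a shift or a turn outside -1 to 1 is refused whole. A call with a gripper value outside its range is refused whole. The fingers move at their own pace and stop on an object; "squeeze" is the grip in N (left out, the last holds). Time passes only in rows, so rows that do not move let the fingers close. It gives the time, the measured TCP pose, the force and the opening at its end, in the units of the state.
- arm.get_state(): the state, without advancing time (a new reading comes with each control period).
- arm.camera(name): name is "side" or "top"; returns a dict with "color" (400x640x3 uint8, blue, green, red), "depth" (400x640 float32, m along the optical axis (not along the pixel's ray), 0 where there is no reading), "fx", "fy", "cx", "cy" (pixels), "dist_coeffs" ([k1, k2, p1, p2, k3] as OpenCV has them; the pictures are not rectified), "R" (3x3) and "t" (3): a world point X has camera coordinates R X + t. Camera axes: x right, y down, z forward; pixel columns grow to the right and rows downward; lengths in m; the calibration is good to about 2 mm. A picture is of the moment at which its call begins.
- arm.finish_job(): hands the job in, once; it reports no verdict.
The state is a dict: "clock": time; "qpos": joint angles; "joint_velocities": joint speeds; "effort": joint torques, N m; "ee_pos": TCP position; "tool_rot": TCP orientation; "ft_force": force on the tool from outside, world axes, zero at the start; "ft_torque": the same for the moment, N m; "grip_width": opening from 0.0 (shut) to 1.0 (fully open).
Only numpy, scipy, OpenCV 4.12 (cv2) and the standard library are available. Lean on these libraries where they do the work, as an engineer would, in place of code of your own. Each camera call takes 0.05 s, during which the arm holds its last target.

## Working session

There is one attempt and no reset: what is moved stays moved. The work goes in short steps, Python scripts to look and compute and a tool call to move; the robot and the scene stay as the last step left them, time stands still between calls to the robot, and variables do not carry over. Pictures are saved under pics/ and viewed, and the job is handed in when it is done.

Besides the shell and the picture viewer there is one more tool, called after "Emit:" as a command line: name --argument value ..., lists and objects as JSON in quotes. carry_out: Moves the arm, as the interface text tells. Its arguments: {"type":"object","properties":{"increments":{"type":"array"},"squeeze":{"type":"number"}},"required":["increments"]}

```bash
mkdir -p pics; python3 - <<'E'
from plant import arm
import cv2, numpy as np, pickle
s=arm.get_state()
print(s['clock'],s['ee_pos'],np.round(s['tool_rot'],3).tolist(),s['grip_width'],s['ft_force'])
for n in ('top','side'):
    c=arm.camera(n); pickle.dump(c,open(f'{n}0.pkl','wb')); cv2.imwrite(f'pics/{n}0.png',c['color'])
    print(n,c['fx'],c['fy'],c['cx'],c['cy'],c['dist_coeffs'],np.round(c['R'],3).tolist(),c['t'], -c['R'].T@c['t'])
E
```

```text
0.0 [ 0.19220991 -0.64687091  0.24288085] [[0.959, 0.285, -0.0], [0.285, -0.959, 0.001], [0.0, -0.001, -1.0]] 1.0002281947141418 [ 0.71942943 -0.23797631 -0.61547481]
top 389.3179005621675 389.3179005621675 318.6235808975655 205.7390480733344 [-0.07796969  0.          0.          0.          0.        ] [[-0.007, -1.0, 0.016], [-0.986, 0.004, -0.169], [0.169, -0.017, -0.985]] [0.01556803 0.50810959 1.07549748] [0.31880136 0.03121629 1.14564557]
side 512.6374690425477 512.6374690425477 319.7125563910326 196.67038252354223 [-0.01847675  0.          0.          0.          0.        ] [[-0.955, -0.296, 0.005], [-0.155, 0.484, -0.861], [0.253, -0.823, -0.508]] [0.48653134 0.10717218 1.11537266] [0.19943455 1.01075837 0.65639027]
```

View pics/top0.png

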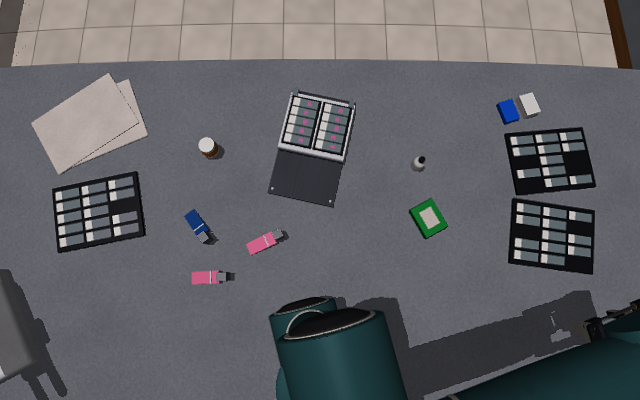

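View pics/side0.png

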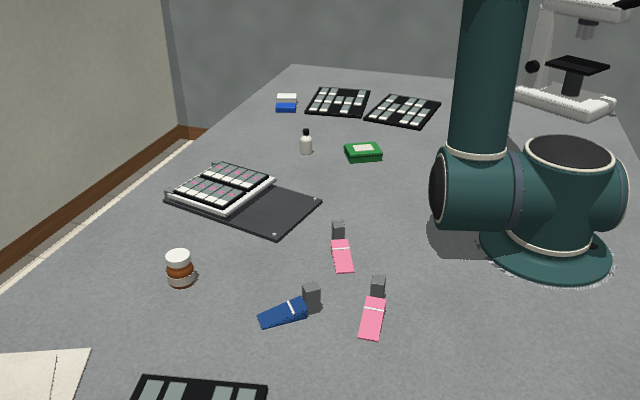

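The top view shows the blue wedge near (197,224) with its grip block at (203,237). The base and deck are near (312,150), and there are pink decoy wedges at (265,242) and (208,277). The side view shows the blue wedge at (282,314), with its block at (311,295).

```bash
cat > h.py <<'E'
import cv2, numpy as np, pickle
def K(c): return np.array([[c['fx'],0,c['cx']],[0,c['fy'],c['cy']],[0,0,1.]])
def rays(c,uv):
    p=cv2.undistortPoints(np.asarray(uv,float).reshape(-1,1,2),K(c),np.array(c['dist_coeffs'])).reshape(-1,2)
    return np.c_[p,np.ones(len(p))]
def on_plane(c,uv,z):
    d=rays(c,uv)@c['R']; o=-c['R'].T@c['t']
    return o+d*((z-o[2])/d[:,2])[:,None]
def cloud(c,mask):
    v,u=np.nonzero(mask&(c['depth']>0))
    r=rays(c,np.c_[u,v])*c['depth'][v,u][:,None]
    return (r-c['t'])@c['R'], np.c_[u,v]
def proj(c,X):
    return cv2.projectPoints(np.asarray(X,float).reshape(-1,3),cv2.Rodrigues(c['R'])[0],c['t'],K(c),np.array(c['dist_coeffs']))[0].reshape(-1,2)
E
python3 - <<'E'
from h import *
for n,box in (('top',(170,195,235,255)),('side',(245,270,335,340))):
    c=pickle.load(open(f'{n}0.pkl','rb')); b=c['color'].astype(int)
    x0,y0,x1,y1=box
    cv2.imwrite(f'pics/{n}_w.png',cv2.resize(c['color'][y0:y1,x0:x1],None,fx=8,fy=8,interpolation=cv2.INTER_NEAREST))
    roi=np.zeros(b.shape[:2],bool); roi[y0:y1,x0:x1]=1
    blue=roi&(b[...,0]-b[...,2]>50)
    P,uv=cloud(c,blue)
    print(n,'blue',len(P),P.min(0),P.max(0))
    P,uv=cloud(c,roi); m=P[:,2]>0.048; G=P[m]
    print('block top',m.sum(),np.median(G,0),G.mean(0),G[:,2].max())
    rect=cv2.minAreaRect((G[:,:2]*1000).astype(np.float32)); print(rect)
    Q,uv=cloud(c,blue); print(cv2.minAreaRect((Q[:,:2]*1000).astype(np.float32)))
    bx=cv2.boxPoints(cv2.minAreaRect((Q[:,:2]*1000).astype(np.float32))); print(bx.round(1).tolist())
c=pickle.load(open('top0.pkl','rb'))
x0,y0,x1,y1=255,80,370,215
cv2.imwrite('pics/top_d.png',cv2.resize(c['color'][y0:y1,x0:x1],None,fx=4.4,fy=4.4,interpolation=cv2.INTER_NEAREST))
c=pickle.load(open('side0.pkl','rb'))
x0,y0,x1,y1=155,150,330,245
cv2.imwrite('pics/side_d.png',cv2.resize(c['color'][y0:y1,x0:x1],None,fx=4.4,fy=4.4,interpolation=cv2.INTER_NEAREST))
E
```

```text
top blue 285 [ 0.42344486  0.33586737 -0.00061548] [0.50675351 0.41256885 0.05628496]
block top 93 [0.42071432 0.33919822 0.05632493] [0.41963134 0.33923236 0.05587664] 0.060511021369387075
((419.6114196777344, 340.00189208984375), (28.12459945678711, 25.0382080078125), 37.71530532836914)
((463.6893310546875, 374.9125061035156), (84.35342407226562, 41.791404724121094), 34.896942138671875)
[[417.1000061035156, 367.8999938964844], [441.1000061035156, 333.6000061035156], [510.20001220703125, 381.8999938964844], [486.29998779296875, 416.20001220703125]]
side blue 887 [ 4.21115983e-01  3.13027917e-01 -1.96652957e-04] [0.50667546 0.41638752 0.02728087]
block top 198 [0.41956386 0.34634518 0.05594586] [0.41967137 0.34557119 0.05507463] 0.05986014442685164
((420.6920166015625, 343.5046691894531), (27.914772033691406, 27.03433609008789), 40.22410583496094)
((467.0970153808594, 365.7961120605469), (93.42620086669922, 60.50568771362305), 38.54045867919922)
[[411.70001220703125, 360.3999938964844], [449.3999938964844, 313.0], [522.5, 371.20001220703125], [484.79998779296875, 418.6000061035156]]
```

View pics/top_w.png

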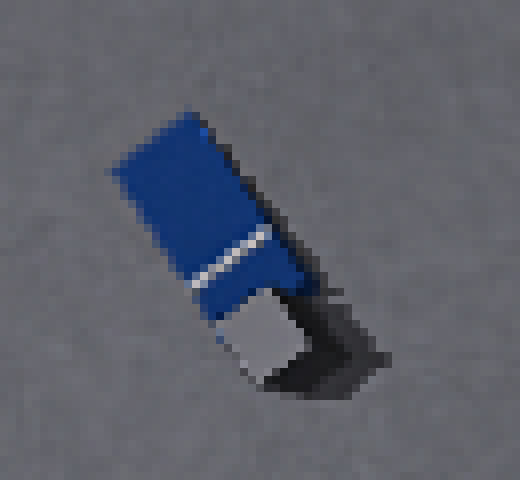

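View pics/side_w.png

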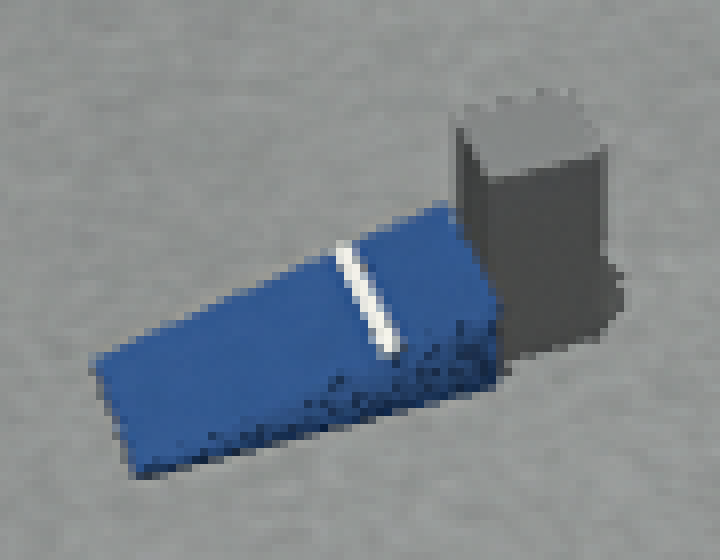

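View pics/top_d.png

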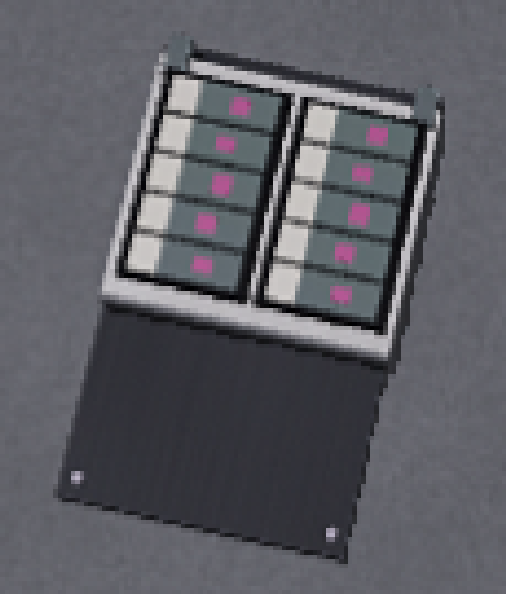

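View pics/side_d.png

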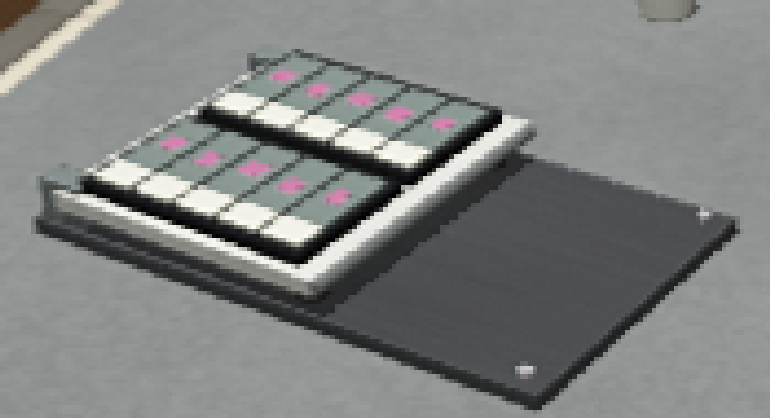

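```bash
python3 - <<'E'
from h import *
T=pickle.load(open('top0.pkl','rb'));S=pickle.load(open('side0.pkl','rb'))
def o(p,s,x0,y0): return (np.array(p,float))/s-0.5+np.array([x0,y0])
def show(n,c,p,s,x0,y0,z): 
    X=on_plane(c,o(p,s,x0,y0),z)*1000; print(n,X[:,:2].round(1).tolist()); return X[:,:2]
a=show('T base corners L R',T,[(57,497),(346,562)],4.4,255,80,.010)
b=show('T screws',T,[(77,477),(332,534)],4.4,255,80,.011)
d=show('T lip ends L R (top front z~.03)',T,[(103,298),(392,358)],4.4,255,80,.027)
e=show('S base corners L R',S,[(540,400),(740,228)],4.4,155,150,.010)
f=show('S screws',S,[(525,371),(705,214)],4.4,155,150,.011)
for q in (a,b,d,e,f):
    v=q[0]-q[1]; print(np.linalg.norm(v),'yaw of y axis-> x yaw deg',np.degrees(np.arctan2(v[1],v[0]))-90,'mid',q.mean(0))
g=show('T toe corners',T,[(113,170),(192,113)],8,170,195,.004)
h=show('T line ends',T,[(195,285),(267,231)],8,170,195,.0187)
k=show('S toe corners',S,[(97,357),(133,470)],8,245,270,.004)
l=show('S line ends',S,[(343,247),(390,353)],8,245,270,.0187)
for q in (g,h,k,l):
    v=q[0]-q[1]; print(np.linalg.norm(v),'mid',q.mean(0), np.degrees(np.arctan2(v[1],v[0]))-90)
# block top corners
m=show('T block',T,[(217,327),(268,287),(308,343),(262,384)],8,170,195,.056); print(m.mean(0))
n=show('S block',S,[(458,118),(571,93),(606,149),(491,179)],8,245,270,.056);print(n.mean(0))
for q in ((g+k[:])/2,): 
  pass
for q,cen in ((g,m.mean(0)),(k,n.mean(0)),(h,m.mean(0)),(l,n.mean(0))):
    v=q.mean(0)-cen; print('axis',np.linalg.norm(v),np.degrees(np.arctan2(v[1],v[0])))
E
```

```text
T base corners L R [[554.6, 164.2], [509.2, -30.7]]
T screws [[568.2, 150.8], [528.3, -21.5]]
T lip ends L R (top front z~.03) [[689.4, 133.3], [646.4, -62.9]]
S base corners L R [[553.3, 169.5], [507.4, -17.6]]
S screws [[569.0, 149.8], [530.0, -24.5]]
200.15891283757767 yaw of y axis-> x yaw deg -13.109886453802446 mid [531.9453166   66.72689326]
176.82508237141596 yaw of y axis-> x yaw deg -13.058008335580126 mid [548.22844209  64.62794288]
200.8140853417782 yaw of y axis-> x yaw deg -12.342528807075894 mid [667.9025276   35.16814208]
192.65324001452024 yaw of y axis-> x yaw deg -13.78791526734581 mid [530.30987009  75.97489919]
178.63517417518597 yaw of y axis-> x yaw deg -12.608217913264752 mid [549.4874493   62.61735084]
T toe corners [[486.4, 414.0], [507.8, 385.2]]
T line ends [[441.8, 376.6], [461.5, 350.9]]
S toe corners [[508.6, 386.5], [487.3, 416.5]]
S line ends [[462.4, 350.8], [440.6, 379.9]]
35.809236817010614 mid [497.08021247 399.58970757] 36.63525016722325
32.41394206051087 mid [451.65877792 363.79029035] 37.555760889518936
36.78863929028744 mid [497.95229859 401.51580347] -144.4813829959024
36.376680964108495 mid [451.48256838 365.32185497] -143.11626820681303
T block [[422.9, 356.7], [436.9, 339.2], [417.2, 324.2], [402.8, 340.0]]
[419.94464485 340.02500949]
S block [[437.3, 341.9], [415.8, 326.1], [402.6, 341.9], [423.7, 359.0]]
[419.85004454 342.22071516]
axis 97.45690868219741 37.675605015934465
axis 98.06054041561411 37.20570159323566
axis 39.630478304578666 36.84639675378153
axis 39.16987650276729 36.14054665489291
```

Emit:
carry_out --increments '[{"hand": 0, "tx": 1, "ty": -0.4}, {"hand": 0, "tx": 1, "ty": -0.4}, {"hand": 0, "tx": 1, "ty": -0.4}, {"hand": 0, "tx": 1, "ty": -0.4}, {"hand": 0, "tx": 1, "ty": -0.4}, {"hand": 0, "tx": 1, "ty": -0.4}, {"hand": 0, "tx": 1, "ty": -0.4}, {"hand": 0, "tx": 1, "ty": -0.4}, {"hand": 0, "tx": 1, "ty": -0.4}, {"hand": 0, "tx": 1, "ty": -0.4}, {"hand": 0, "tx": 1, "ty": -0.6}, {"hand": 0, "tx": 1, "ty": -0.8}]' --squeeze 40

```text
schema error: expected keys hand, tx, ty, tz, rx, ry, rz
```

Emit:
carry_out --increments '[{"hand": 0, "tx": 1, "ty": -0.4, "tz": 0, "rx": 0, "ry": 0, "rz": 0}, {"hand": 0, "tx": 1, "ty": -0.4, "tz": 0, "rx": 0, "ry": 0, "rz": 0}, {"hand": 0, "tx": 1, "ty": -0.4, "tz": 0, "rx": 0, "ry": 0, "rz": 0}, {"hand": 0, "tx": 1, "ty": -0.4, "tz": 0, "rx": 0, "ry": 0, "rz": 0}, {"hand": 0, "tx": 1, "ty": -0.4, "tz": 0, "rx": 0, "ry": 0, "rz": 0}, {"hand": 0, "tx": 1, "ty": -0.4, "tz": 0, "rx": 0, "ry": 0, "rz": 0}, {"hand": 0, "tx": 1, "ty": -0.4, "tz": 0, "rx": 0, "ry": 0, "rz": 0}, {"hand": 0, "tx": 1, "ty": -0.4, "tz": 0, "rx": 0, "ry": 0, "rz": 0}, {"hand": 0, "tx": 1, "ty": -0.4, "tz": 0, "rx": 0, "ry": 0, "rz": 0}, {"hand": 0, "tx": 1, "ty": -0.6, "tz": 0, "rx": 0, "ry": 0, "rz": 0}, {"hand": 0, "tx": 1, "ty": -0.8, "tz": 0, "rx": 0, "ry": 0, "rz": 0}, {"hand": 0, "tx": 1, "ty": -1, "tz": 0, "rx": 0, "ry": 0, "rz": 0}]' --squeeze 40

```text
clock: 1.3
ee_pos: [0.4937, -0.3639, 0.2377]
tool_rot: [[0.961, 0.278, -0.005], [0.278, -0.961, 0.008], [-0.003, -0.009, -1.0]]
ft_force: [0.7, -0.9, 0.2]
grip_width: 1.001
```

Emit:
carry_out --increments '[{"hand": 0, "tx": 0.6, "ty": -1, "tz": 0, "rx": 0, "ry": 0, "rz": -0.1}, {"hand": 0, "tx": 0.6, "ty": -1, "tz": 0, "rx": 0, "ry": 0, "rz": -0.1}, {"hand": 0, "tx": 0.6, "ty": -1, "tz": 0, "rx": 0, "ry": 0, "rz": -0.1}, {"hand": 0, "tx": 0.6, "ty": -1, "tz": 0, "rx": 0, "ry": 0, "rz": -0.1}, {"hand": 0, "tx": 0.5, "ty": -1, "tz": 0, "rx": 0, "ry": 0, "rz": -0.1}, {"hand": 0, "tx": 0.5, "ty": -1, "tz": 0, "rx": 0, "ry": 0, "rz": -0.1}, {"hand": 0, "tx": 0.5, "ty": -1, "tz": 0, "rx": 0, "ry": 0, "rz": -0.1}, {"hand": 0, "tx": 0.5, "ty": -1, "tz": 0, "rx": 0, "ry": 0, "rz": -0.1}, {"hand": 0, "tx": 0.4, "ty": -1, "tz": 0, "rx": 0, "ry": 0, "rz": -0.1}, {"hand": 0, "tx": 0.4, "ty": -1, "tz": 0, "rx": 0, "ry": 0, "rz": -0.1}, {"hand": 0, "tx": 0.3, "ty": -1, "tz": 0, "rx": 0, "ry": 0, "rz": -0.1}, {"hand": 0, "tx": 0.2, "ty": -1, "tz": 0, "rx": 0, "ry": 0, "rz": -0.1}]'

```text
clock: 2.5
ee_pos: [0.536, 0.0491, 0.2366]
tool_rot: [[0.918, 0.397, -0.011], [0.397, -0.918, 0.01], [-0.006, -0.014, -1.0]]
ft_force: [0.9, -0.1, 0.4]
grip_width: 1.004
```

```bash
cat > go.py <<'E'
import sys, numpy as np
from plant import arm
def delta(goal,yaw,relative=False):
    s=arm.get_state(); R=s['tool_rot']; p=s['ee_pos']
    x=np.array([np.cos(np.radians(yaw)),np.sin(np.radians(yaw)),0]); z=np.array([0,0,-1.]); Rg=np.c_[x,np.cross(z,x),z]
    from scipy.spatial.transform import Rotation as Ro
    rv=Ro.from_matrix(R.T@Rg).as_rotvec()
    print('t',s['clock'],'pos',p.round(4),'yaw',np.degrees(np.arctan2(R[1,0],R[0,0])).round(2),'F',np.round(s['ft_force'],1),'grip',round(s['grip_width'],3))
    print('units txyz',(R.T@(np.array(goal)-p)/.03).round(2),'rxyz',(rv/.1).round(2), 'q',s['qpos'].round(2))
if __name__=='__main__':
    a=[float(v) for v in sys.argv[1:]]; delta(a[:3],a[3])
E
python3 go.py .42 .341 .15 37.4
```

```text
t 2.5 pos [0.536  0.0491 0.2366] yaw 23.38 F [ 0.9 -0.1  0.4] grip 1.004
units txyz [  0.33 -10.43   3.03] rxyz [-0.14  0.05 -2.45] q [ 0.04 -0.18  1.74  0.01  1.59  1.2 ]
```

Emit:
carry_out --increments '[{"hand": 0, "tx": 0.15, "ty": -1, "tz": 0.1, "rx": 0, "ry": 0, "rz": -0.3}, {"hand": 0, "tx": 0.15, "ty": -1, "tz": 0.1, "rx": 0, "ry": 0, "rz": -0.3}, {"hand": 0, "tx": 0.15, "ty": -1, "tz": 0.1, "rx": 0, "ry": 0, "rz": -0.3}, {"hand": 0, "tx": 0.15, "ty": -1, "tz": 0.1, "rx": 0, "ry": 0, "rz": -0.3}, {"hand": 0, "tx": 0.15, "ty": -1, "tz": 0.3, "rx": 0, "ry": 0, "rz": -0.3}, {"hand": 0, "tx": 0.15, "ty": -1, "tz": 0.3, "rx": 0, "ry": 0, "rz": -0.3}, {"hand": 0, "tx": 0.15, "ty": -1, "tz": 0.3, "rx": 0, "ry": 0, "rz": -0.3}, {"hand": 0, "tx": 0.15, "ty": -1, "tz": 0.3, "rx": 0, "ry": 0, "rz": -0.2}, {"hand": 0, "tx": 0.15, "ty": -1, "tz": 0.3, "rx": 0, "ry": 0, "rz": -0.1}, {"hand": 0, "tx": 0.15, "ty": -0.7, "tz": 0.3, "rx": 0, "ry": 0, "rz": 0}, {"hand": 0, "tx": 0, "ty": 0, "tz": 0, "rx": 0, "ry": 0, "rz": 0}]'

```text
clock: 3.6
ee_pos: [0.4161, 0.3346, 0.1695]
tool_rot: [[0.789, 0.614, -0.015], [0.615, -0.789, 0.009], [-0.006, -0.016, -1.0]]
ft_force: [-0.2, -0.2, 0.2]
grip_width: 0.999
```

```bash
python3 go.py .42 .341 .09 37.4
```

```text
t 3.6 pos [0.4161 0.3346 0.1695] yaw 37.93 F [-0.2 -0.2  0.2] grip 0.999
units txyz [ 0.25 -0.05  2.65] rxyz [-0.16  0.06  0.09] q [ 0.62 -0.16  1.83  0.02  1.47  1.53]
```

Emit:
carry_out --increments '[{"hand": 0, "tx": 0.25, "ty": -0.05, "tz": 0.8, "rx": -0.16, "ry": 0.06, "rz": 0.09}, {"hand": 0, "tx": 0, "ty": 0, "tz": 0.9, "rx": 0, "ry": 0, "rz": 0}, {"hand": 0, "tx": 0, "ty": 0, "tz": 0.9, "rx": 0, "ry": 0, "rz": 0}, {"hand": 0, "tx": 0, "ty": 0, "tz": 0.3, "rx": 0, "ry": 0, "rz": 0}, {"hand": 0, "tx": 0, "ty": 0, "tz": 0, "rx": 0, "ry": 0, "rz": 0}]'

```text
clock: 4.1
ee_pos: [0.4223, 0.3393, 0.0815]
tool_rot: [[0.794, 0.608, 0.002], [0.608, -0.794, -0.001], [0.001, 0.002, -1.0]]
ft_force: [-0.1, 1.0, 0.4]
grip_width: 1.002
```

```bash
python3 go.py .42 .341 .048 37.4; python3 -c "
from plant import arm;import cv2,pickle
c=arm.camera('side');cv2.imwrite('pics/s1.png',c['color'][220:400,200:420].repeat(3,0).repeat(3,1))"
```

```text
t 4.1 pos [0.4223 0.3393 0.0815] yaw 37.43 F [-0.1  1.   0.4] grip 1.002
units txyz [-0.03 -0.09  1.12] rxyz [ 0.02 -0.01  0.01] q [ 0.63 -0.08  1.91 -0.    1.31  1.55]
```

View pics/s1.png

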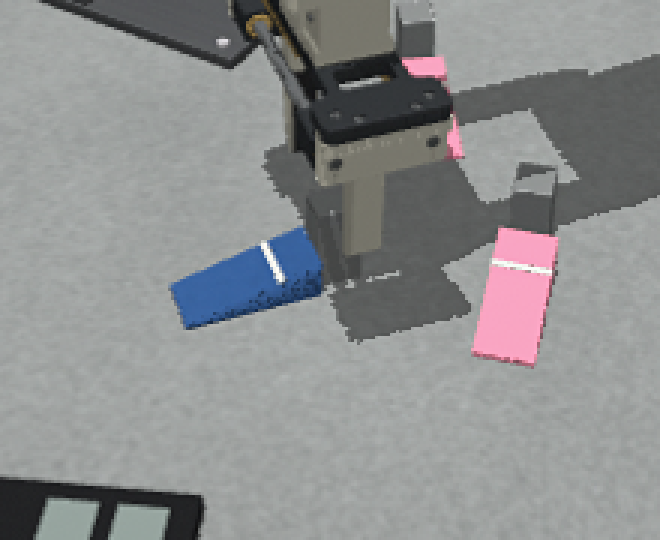

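The picture shows the open fingers straddling the blue wedge's grip block, with the near finger at about (360,200) in the crop. Both pink decoys are clear of the gripper. Next I descend and close.

Emit:
carry_out --increments '[{"hand": 0, "tx": -0.05, "ty": -0.1, "tz": 0.8, "rx": 0, "ry": 0, "rz": 0}, {"hand": 0, "tx": 0, "ty": 0, "tz": 0.4, "rx": 0, "ry": 0, "rz": 0}, {"hand": 0, "tx": 0, "ty": 0, "tz": 0.1, "rx": 0, "ry": 0, "rz": 0}, {"hand": 255, "tx": 0, "ty": 0, "tz": 0, "rx": 0, "ry": 0, "rz": 0}, {"hand": 255, "tx": 0, "ty": 0, "tz": 0, "rx": 0, "ry": 0, "rz": 0}, {"hand": 255, "tx": 0, "ty": 0, "tz": 0, "rx": 0, "ry": 0, "rz": 0}, {"hand": 255, "tx": 0, "ty": 0, "tz": 0, "rx": 0, "ry": 0, "rz": 0}, {"hand": 255, "tx": 0, "ty": 0, "tz": 0, "rx": 0, "ry": 0, "rz": 0}, {"hand": 255, "tx": 0, "ty": 0, "tz": 0, "rx": 0, "ry": 0, "rz": 0}]'

```text
clock: 5.05
ee_pos: [0.4236, 0.3424, 0.0511]
tool_rot: [[0.795, 0.607, 0.011], [0.607, -0.795, 0.006], [0.012, 0.002, -1.0]]
ft_force: [0.2, -0.4, 0.3]
grip_width: 0.532
```

```bash
python3 go.py .42 .341 .048 37.4
```

```text
t 5.05 pos [0.4236 0.3424 0.0511] yaw 37.37 F [ 0.2 -0.4  0.3] grip 0.532
units txyz [-0.12 -0.04  0.1 ] rxyz [ 0.02 -0.12 -0.01] q [ 0.63 -0.05  1.94 -0.    1.25  1.55]
```

Emit:
carry_out --increments '[{"hand": 255, "tx": -0.1, "ty": -0.03, "tz": 0.1, "rx": 0, "ry": -0.12, "rz": 0}, {"hand": 255, "tx": 0, "ty": 0, "tz": 0, "rx": 0, "ry": 0, "rz": 0}, {"hand": 255, "tx": 0, "ty": 0, "tz": 0, "rx": 0, "ry": 0, "rz": 0}, {"hand": 255, "tx": 0, "ty": 0, "tz": 0, "rx": 0, "ry": 0, "rz": 0}, {"hand": 255, "tx": 0, "ty": 0, "tz": 0, "rx": 0, "ry": 0, "rz": 0}, {"hand": 255, "tx": 0, "ty": 0, "tz": 0, "rx": 0, "ry": 0, "rz": 0}, {"hand": 255, "tx": 0, "ty": 0, "tz": 0, "rx": 0, "ry": 0, "rz": 0}]'

```text
clock: 5.75
ee_pos: [0.4203, 0.3411, 0.0477]
tool_rot: [[0.795, 0.607, 0.0], [0.607, -0.795, -0.003], [-0.001, 0.002, -1.0]]
ft_force: [-0.9, 0.8, -0.3]
grip_width: 0.257
```

```bash
python3 go.py .42 .341 .048 37.4
```

```text
t 5.75 pos [0.4203 0.3411 0.0477] yaw 37.38 F [-0.9  0.8 -0.3] grip 0.257
units txyz [-0.01 -0.   -0.01] rxyz [ 0.02  0.01 -0.  ] q [ 0.64 -0.05  1.94 -0.    1.25  1.56]
```

Emit:
carry_out --increments '[{"hand": 255, "tx": 0, "ty": 0, "tz": -0.5, "rx": 0, "ry": 0, "rz": 0}, {"hand": 255, "tx": 0, "ty": 0, "tz": -1, "rx": 0, "ry": 0, "rz": 0}, {"hand": 255, "tx": 0, "ty": 0, "tz": -1, "rx": 0, "ry": 0, "rz": 0}, {"hand": 255, "tx": 0, "ty": 0, "tz": -0.8, "rx": 0, "ry": 0, "rz": 0}, {"hand": 255, "tx": 0, "ty": 0, "tz": 0, "rx": 0, "ry": 0, "rz": 0}, {"hand": 255, "tx": 0, "ty": 0, "tz": 0, "rx": 0, "ry": 0, "rz": 0}]'

```text
clock: 6.35
ee_pos: [0.4197, 0.341, 0.1537]
tool_rot: [[0.795, 0.607, 0.0], [0.607, -0.795, -0.003], [-0.001, 0.002, -1.0]]
ft_force: [0.1, -0.0, -1.8]
grip_width: 0.26
```

```bash
python3 go.py .56 .06 .13 -13; python3 -c "
from plant import arm;import cv2,pickle
c=arm.camera('side');cv2.imwrite('pics/s2.png',c['color'][200:400,200:420].repeat(3,0).repeat(3,1))"
```

```text
t 6.35 pos [0.4197 0.341  0.1537] yaw 37.38 F [ 0.1 -0.  -1.8] grip 0.26
units txyz [-1.97 10.28  0.81] rxyz [0.03 0.   8.79] q [ 0.64 -0.14  1.84 -0.    1.44  1.56]
```

View pics/s2.png

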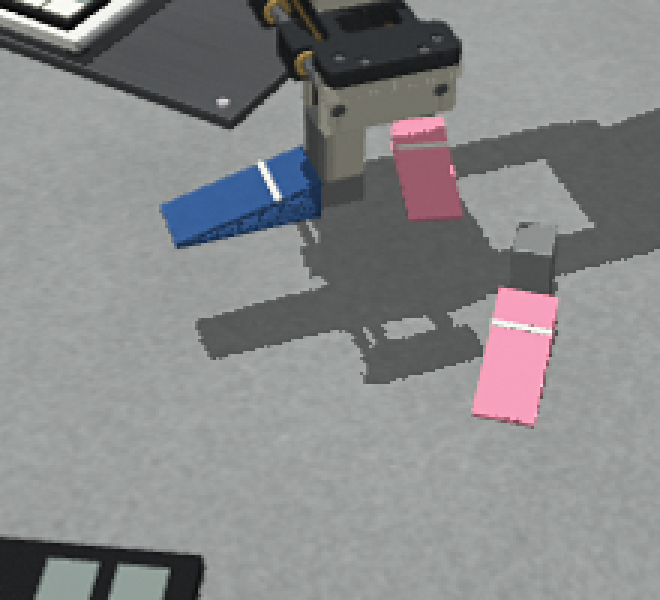

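The wedge is held and level, with its toe at about (165,210) in the crop and a shadow gap below it. Now I carry it over to the apron while turning it.

Emit:
carry_out --increments '[{"hand": 255, "tx": -0.15, "ty": 1, "tz": 0, "rx": 0, "ry": 0, "rz": 0.9}, {"hand": 255, "tx": -0.1, "ty": 1, "tz": 0, "rx": 0, "ry": 0, "rz": 0.9}, {"hand": 255, "tx": 0, "ty": 1, "tz": 0, "rx": 0, "ry": 0, "rz": 0.9}, {"hand": 255, "tx": 0.1, "ty": 1, "tz": 0, "rx": 0, "ry": 0, "rz": 0.9}, {"hand": 255, "tx": 0.2, "ty": 1, "tz": 0, "rx": 0, "ry": 0, "rz": 0.9}, {"hand": 255, "tx": 0.3, "ty": 1, "tz": 0, "rx": 0, "ry": 0, "rz": 0.9}, {"hand": 255, "tx": 0.4, "ty": 0.95, "tz": 0, "rx": 0, "ry": 0, "rz": 0.9}, {"hand": 255, "tx": 0.5, "ty": 0.9, "tz": 0, "rx": 0, "ry": 0, "rz": 0.9}, {"hand": 255, "tx": 0.5, "ty": 0.8, "tz": 0, "rx": 0, "ry": 0, "rz": 0.9}, {"hand": 255, "tx": 0.4, "ty": 0.5, "tz": 0, "rx": 0, "ry": 0, "rz": 0.5}, {"hand": 255, "tx": 0, "ty": 0, "tz": 0, "rx": 0, "ry": 0, "rz": 0}]'

```text
clock: 7.5
ee_pos: [0.5547, 0.0711, 0.1397]
tool_rot: [[0.971, -0.239, -0.018], [-0.239, -0.971, -0.007], [-0.016, 0.011, -1.0]]
ft_force: [0.1, 1.5, -1.2]
grip_width: 0.255
```

```bash
python3 go.py .56 .06 .10 -13
```

```text
t 7.5 pos [0.5547 0.0711 0.1397] yaw -13.83 F [ 0.1  1.5 -1.2] grip 0.255
units txyz [0.28 0.3  1.32] rxyz [ 0.11  0.16 -0.14] q [ 0.08 -0.08  1.81 -0.01  1.43  1.9 ]
```

Emit:
carry_out --increments '[{"hand": 255, "tx": 0.2, "ty": 0.3, "tz": 0.6, "rx": 0.11, "ry": 0.16, "rz": -0.14}, {"hand": 255, "tx": 0, "ty": 0, "tz": 0.6, "rx": 0, "ry": 0, "rz": 0}, {"hand": 255, "tx": 0, "ty": 0, "tz": 0, "rx": 0, "ry": 0, "rz": 0}]'

```text
clock: 7.8
ee_pos: [0.5567, 0.0611, 0.0999]
tool_rot: [[0.975, -0.223, -0.003], [-0.223, -0.975, 0.0], [-0.003, 0.001, -1.0]]
ft_force: [-0.0, 0.3, -1.5]
grip_width: 0.254
```

```bash
python3 go.py .56 .06 .07 -13; python3 -c "
from plant import arm;import cv2,pickle
for n in('side','top'):
  c=arm.camera(n);pickle.dump(c,open(n+'3.pkl','wb'));s=(slice(140,270),slice(150,370)) if n=='side' else (slice(80,220),slice(240,380))
  cv2.imwrite('pics/'+n+'3.png',c['color'][s].repeat(3 if n=='side' else 4,0).repeat(3 if n=='side' else 4,1))"
```

```text
t 7.8 pos [0.5567 0.0611 0.0999] yaw -12.86 F [-0.   0.3 -1.5] grip 0.254
units txyz [0.12 0.01 1.  ] rxyz [0.01 0.03 0.02] q [ 0.06 -0.06  1.85  0.    1.35  1.86]
```

View pics/side3.png

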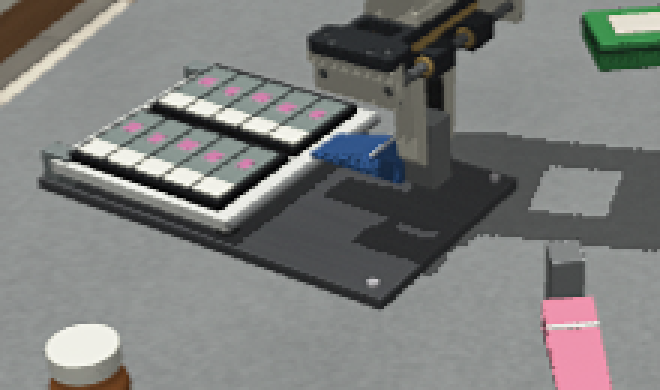

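View pics/top3.png

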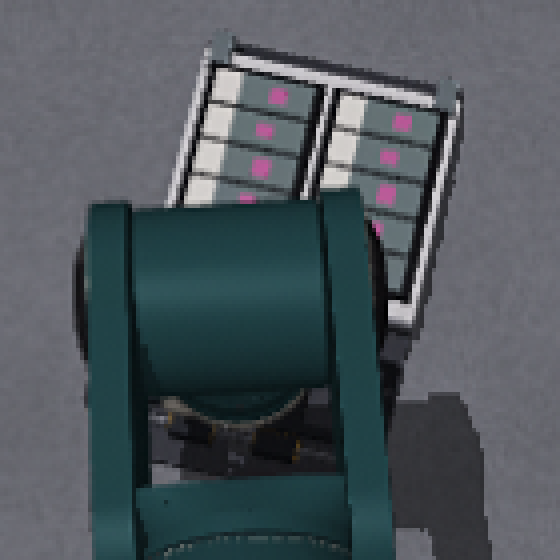

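```bash
python3 - <<'E'
from h import *
for n in('top','side'):
    c=pickle.load(open(n+'0.pkl','rb')); P,uv=cloud(c,np.ones((400,640),bool))
    m=(abs(P[:,0]-.68)<.2)&(abs(P[:,1]-.03)<.18)&(P[:,2]<.06); P=P[m]
    D=P[P[:,2]>.005]
    print(n,len(D),cv2.minAreaRect((D[:,:2]*1000).astype(np.float32)))
    B=P[(P[:,2]>.006)&(P[:,2]<.015)]; H=P[(P[:,2]>.025)]
    a=np.radians(-13.); ex=np.array([np.cos(a),np.sin(a)]);ey=np.array([-ex[1],ex[0]]); o=np.array([.669,.035])
    for nm,Q in (('base',B),('deck',H)):
        x=(Q[:,:2]-o)@ex*1000; y=(Q[:,:2]-o)@ey*1000
        for nn,y0,y1 in (('L',40,80),('R',-80,-40),('M',-30,30)):
            s=x[(y>y0)&(y<y1)]; print(nm,nn,'xmin',np.percentile(s,[0,1,2,5]).round(1),end=' ')
        s=x>-130 if nm=='base' else x>-100
        print('y',np.percentile(y,[.5,99.5]).round(1),'z',np.median(Q[:,2]).round(4))
    print(np.percentile(((H[:,:2]-o)@ex*1000),99.5))
E
```

```text
top 7213 ((680.130615234375, 28.525558471679688), (357.01361083984375, 398.42254638671875), 89.80723571777344)
base L xmin [-161.  -138.8 -137.6 -133.5] base R xmin [-172.9 -139.4 -137.7 -133.7] base M xmin [-181.3 -139.1 -137.6 -133.2] y [-110.   119.1] z 0.0105
deck L xmin [-4.5 -3.3 -1.9  3.5] deck R xmin [-4.3 -3.  -1.7  3.6] deck M xmin [-4.9 -3.3 -2.3  3. ] y [-96.3 102.4] z 0.04
189.13506660114174
side 6786 ((697.0885009765625, 34.214141845703125), (207.01028442382812, 338.0223693847656), 77.64547729492188)
base L xmin [-141.6 -139.5 -138.6 -135.4] base R xmin [-140.4 -138.5 -138.2 -136. ] base M xmin [-141.  -140.  -138.9 -135.9] y [-94.7 106.5] z 0.0105
deck L xmin [-5.1 -4.3 -3.2 -1. ] deck R xmin [-6.  -4.6 -3.8 -1.4] deck M xmin [-6.4 -4.1 -3.4 -1.6] y [-89.7 106.7] z 0.0407
191.4523693798748
```

Emit:
carry_out --increments '[{"hand": 255, "tx": 0, "ty": -0.1, "tz": 0.7, "rx": 0, "ry": 0.03, "rz": 0.02}, {"hand": 255, "tx": 0, "ty": 0, "tz": 0.4, "rx": 0, "ry": 0, "rz": 0}, {"hand": 255, "tx": 0, "ty": 0, "tz": 0.1, "rx": 0, "ry": 0, "rz": 0}, {"hand": 255, "tx": 0, "ty": 0, "tz": 0, "rx": 0, "ry": 0, "rz": 0}]'

```text
clock: 8.3
ee_pos: [0.5595, 0.0658, 0.0689]
tool_rot: [[0.975, -0.222, 0.006], [-0.222, -0.975, -0.0], [0.006, -0.001, -1.0]]
ft_force: [0.6, 0.2, -1.1]
grip_width: 0.256
```

```bash
python3 go.py .56 .06 .0577 -13
```

```text
t 8.3 pos [0.5595 0.0658 0.0689] yaw -12.8 F [ 0.6  0.2 -1.1] grip 0.256
units txyz [0.06 0.19 0.37] rxyz [-0.01 -0.06  0.03] q [ 0.07 -0.03  1.88 -0.    1.28  1.87]
```

Emit:
carry_out --increments '[{"hand": 255, "tx": -0.05, "ty": 0, "tz": 0.25, "rx": 0, "ry": -0.06, "rz": 0.03}, {"hand": 255, "tx": 0, "ty": 0, "tz": 0.1, "rx": 0, "ry": 0, "rz": 0}, {"hand": 255, "tx": 0, "ty": 0, "tz": 0.05, "rx": 0, "ry": 0, "rz": 0}, {"hand": 255, "tx": 0, "ty": 0, "tz": 0, "rx": 0, "ry": 0, "rz": 0}]'

```text
clock: 8.7
ee_pos: [0.5587, 0.0663, 0.0579]
tool_rot: [[0.974, -0.225, 0.002], [-0.225, -0.974, 0.002], [0.002, -0.002, -1.0]]
ft_force: [-0.0, -0.2, -1.6]
grip_width: 0.257
```

```bash
python3 go.py .56 .06 .0577 -13
```

```text
t 8.7 pos [0.5587 0.0663 0.0579] yaw -12.98 F [-0.  -0.2 -1.6] grip 0.257
units txyz [0.09 0.19 0.01] rxyz [-0.02 -0.02  0.  ] q [ 0.07 -0.01  1.89  0.    1.27  1.87]
```

Emit:
carry_out --increments '[{"hand": 255, "tx": 0, "ty": 0, "tz": 0.03, "rx": 0, "ry": 0, "rz": 0}, {"hand": 255, "tx": 0, "ty": 0, "tz": 0.03, "rx": 0, "ry": 0, "rz": 0}, {"hand": 255, "tx": 0, "ty": 0, "tz": 0, "rx": 0, "ry": 0, "rz": 0}]'

```text
clock: 9.0
ee_pos: [0.5591, 0.0662, 0.058]
tool_rot: [[0.974, -0.225, 0.003], [-0.225, -0.974, 0.002], [0.002, -0.002, -1.0]]
ft_force: [-0.7, -0.8, -2.2]
grip_width: 0.255
```

```bash
python3 go.py .56 .06 .0577 -13; python3 -c "
from plant import arm;import cv2,pickle
c=arm.camera('side');cv2.imwrite('pics/s4.png',cv2.resize(c['color'][165:235,210:330],None,fx=6,fy=6,interpolation=0))"
```

```text
t 9.0 pos [0.5591 0.0662 0.058 ] yaw -12.98 F [-0.7 -0.8 -2.2] grip 0.255
units txyz [0.08 0.2  0.01] rxyz [-0.02 -0.02  0.  ] q [ 0.07 -0.01  1.89  0.    1.27  1.87]
```

View pics/s4.png

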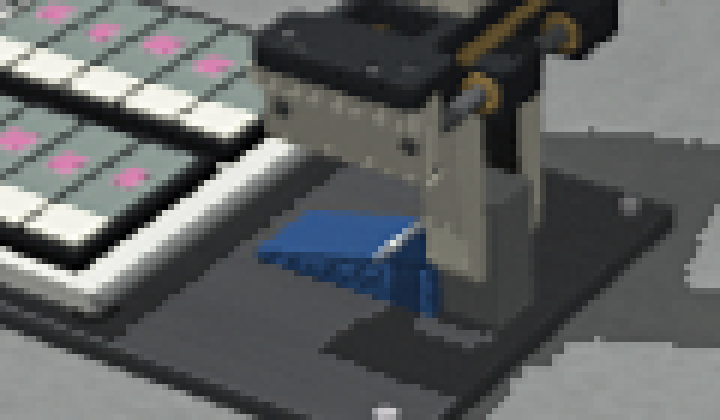

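Emit:
carry_out --increments '[{"hand": 255, "tx": 0, "ty": 0, "tz": 0.06, "rx": 0, "ry": 0, "rz": 0}]'

```text
clock: 9.15
ee_pos: [0.5595, 0.0663, 0.0576]
tool_rot: [[0.974, -0.225, 0.004], [-0.225, -0.974, 0.002], [0.003, -0.002, -1.0]]
ft_force: [-14.9, -0.8, 29.7]
grip_width: 0.257
```

```bash
python3 go.py .56 .06 .0577 -13
```

```text
t 9.15 pos [0.5595 0.0663 0.0576] yaw -12.98 F [-14.9  -0.8  29.7] grip 0.257
units txyz [ 0.06  0.2  -0.  ] rxyz [-0.02 -0.03  0.  ] q [ 0.07 -0.01  1.89  0.    1.26  1.87]
```

Emit:
carry_out --increments '[{"hand": 255, "tx": 0.2, "ty": 0, "tz": -0.02, "rx": 0, "ry": -0.03, "rz": 0}, {"hand": 255, "tx": 0.3, "ty": 0, "tz": 0, "rx": 0, "ry": 0, "rz": 0}, {"hand": 255, "tx": 0.3, "ty": 0, "tz": 0, "rx": 0, "ry": 0, "rz": 0}, {"hand": 255, "tx": 0.3, "ty": 0, "tz": 0, "rx": 0, "ry": 0, "rz": 0}, {"hand": 255, "tx": 0.1, "ty": 0, "tz": 0, "rx": 0, "ry": 0, "rz": 0}, {"hand": 255, "tx": 0, "ty": 0, "tz": 0, "rx": 0, "ry": 0, "rz": 0}]'

```text
clock: 9.75
ee_pos: [0.5978, 0.0573, 0.0578]
tool_rot: [[0.974, -0.225, 0.001], [-0.225, -0.974, 0.002], [0.001, -0.002, -1.0]]
ft_force: [-0.5, 0.8, -1.4]
grip_width: 0.257
```

```bash
cat > st.py <<'E'
from plant import arm; import numpy as np
import go
s=arm.get_state(); d=s['ee_pos'][:2]-[.670,.039]; a=np.radians(-13)
go.delta([*s['ee_pos'][:2],.0577],-13)
print('toe past lip mm',(d@[np.cos(a),np.sin(a)]*1000+98).round(1),'y',(d@[-np.sin(a),np.cos(a)]*1000).round(1))
E
python3 st.py
```

```text
t 9.75 pos [0.5978 0.0573 0.0578] yaw -12.99 F [-0.5  0.8 -1.4] grip 0.257
units txyz [-0.  0.  0.] rxyz [-0.02 -0.01  0.  ] q [0.05 0.07 1.8  0.   1.27 1.85]
toe past lip mm 23.5 y 1.6
```

Emit:
carry_out --increments '[{"hand": 255, "tx": 0.2, "ty": 0, "tz": 0.02, "rx": 0, "ry": 0, "rz": 0}, {"hand": 255, "tx": 0.2, "ty": 0, "tz": 0.02, "rx": 0, "ry": 0, "rz": 0}, {"hand": 255, "tx": 0.2, "ty": 0, "tz": 0.02, "rx": 0, "ry": 0, "rz": 0}]'

```text
clock: 10.05
ee_pos: [0.6139, 0.0541, 0.0577]
tool_rot: [[0.974, -0.225, -0.004], [-0.224, -0.974, 0.004], [-0.004, -0.003, -1.0]]
ft_force: [-13.6, 3.2, 12.6]
grip_width: 0.257
```

```bash
python3 st.py; python3 -c "
from plant import arm;import cv2,pickle
c=arm.camera('side');cv2.imwrite('pics/s5.png',cv2.resize(c['color'][165:235,210:330],None,fx=6,fy=6,interpolation=0))"
```

```text
t 10.05 pos [0.6139 0.0541 0.0577] yaw -12.97 F [-13.6   3.2  12.6] grip 0.257
units txyz [-0. -0. -0.] rxyz [-0.03  0.04  0.  ] q [0.04 0.1  1.76 0.   1.28 1.84]
toe past lip mm 40.0 y 2.1
```

View pics/s5.png

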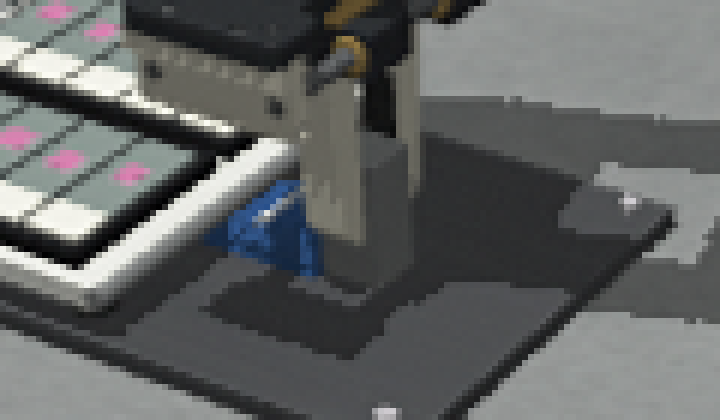

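The wedge is under the lip. Its white line, at about (280,205) in the crop, is still just in front of the lip, and the push force is about 14 N. I need roughly 11 mm more.

Emit:
carry_out --increments '[{"hand": 255, "tx": 0.2, "ty": 0, "tz": 0.02, "rx": 0, "ry": 0.04, "rz": 0}, {"hand": 255, "tx": 0.18, "ty": 0, "tz": 0.02, "rx": 0, "ry": 0, "rz": 0}]'

```text
clock: 10.3
ee_pos: [0.6243, 0.0522, 0.0577]
tool_rot: [[0.975, -0.224, -0.003], [-0.224, -0.975, 0.004], [-0.004, -0.003, -1.0]]
ft_force: [-12.9, 2.7, 11.5]
grip_width: 0.258
```

```bash
python3 st.py; python3 -c "
from plant import arm;import cv2,pickle
c=arm.camera('side');pickle.dump(c,open('side6.pkl','wb'));cv2.imwrite('pics/s6.png',cv2.resize(c['color'][165:235,210:330],None,fx=6,fy=6,interpolation=0))"; python3 st.py
```

```text
t 10.3 pos [0.6243 0.0522 0.0577] yaw -12.95 F [-12.9   2.7  11.5] grip 0.258
units txyz [-0. -0. -0.] rxyz [-0.03  0.04  0.01] q [0.04 0.12 1.74 0.   1.28 1.84]
toe past lip mm 50.5 y 2.6
t 10.35 pos [0.6249 0.0521 0.0577] yaw -12.95 F [-8.4  2.5  9.8] grip 0.26
units txyz [-0. -0. -0.] rxyz [-0.03  0.03  0.01] q [0.04 0.13 1.74 0.   1.28 1.84]
toe past lip mm 51.1 y 2.6
```

View pics/s6.png

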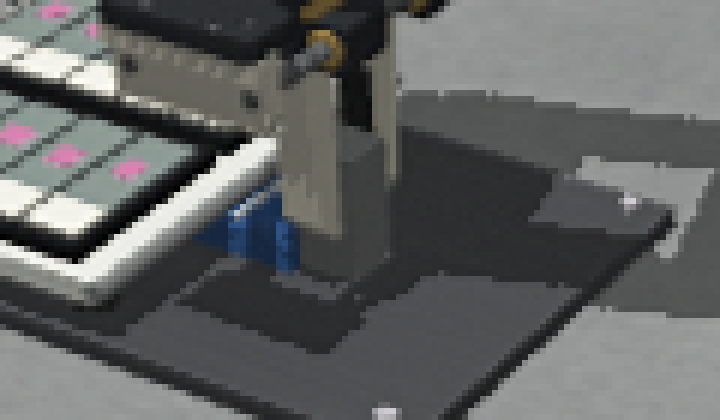

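Emit:
carry_out --increments '[{"hand": 255, "tx": 0, "ty": 0, "tz": 0, "rx": 0, "ry": 0, "rz": 0}, {"hand": 255, "tx": 0, "ty": 0, "tz": 0, "rx": 0, "ry": 0, "rz": 0}, {"hand": 255, "tx": 0, "ty": 0, "tz": 0, "rx": 0, "ry": 0, "rz": 0}]'

```text
clock: 10.65
ee_pos: [0.6249, 0.0521, 0.0577]
tool_rot: [[0.975, -0.224, -0.002], [-0.224, -0.975, 0.003], [-0.003, -0.003, -1.0]]
ft_force: [1.0, 0.5, -0.2]
grip_width: 0.26
```

```bash
python3 st.py; python3 - <<'E'
from h import *
from plant import arm
c6=arm.camera('side'); pickle.dump(c6,open('side7.pkl','wb')); c0=pickle.load(open('side0.pkl','rb'))
a=np.radians(-13.); ex=np.array([np.cos(a),np.sin(a)]);ey=np.array([-ex[1],ex[0]]); o=np.array([.670,.039])
R={}
for n,c in (('0',c0),('7',c6)):
    P,uv=cloud(c,np.ones((400,640),bool)); x=(P[:,:2]-o)@ex*1000; y=(P[:,:2]-o)@ey*1000; z=P[:,2]*1000
    for x0,x1 in ((0,5),(12,30),(60,80),(120,140)):
        for y0,y1 in ((35,75),(75,92)):
            m=(x>x0)&(x<x1)&(y>y0)&(y<y1)&(z>20)&(z<60); R[n,x0,y0]=np.median(z[m]) if m.sum() else np.nan
for k in sorted({k[1:] for k in R}): print(k,R[('0',)+k].round(1),R[('7',)+k].round(1))
cv2.imwrite('pics/s7.png',np.vstack([cv2.resize(c['color'][170:235,155:285],None,fx=4,fy=4,interpolation=0) for c in (c0,c6)]))
for n in ('top',):
    c=arm.camera(n); cv2.imwrite('pics/t7.png',c['color'])
E
python3 st.py
```

```text
t 10.65 pos [0.6249 0.0521 0.0577] yaw -12.95 F [ 1.   0.5 -0.2] grip 0.26
units txyz [0. 0. 0.] rxyz [-0.03  0.03  0.01] q [0.04 0.13 1.74 0.   1.28 1.84]
toe past lip mm 51.1 y 2.6
(0, 35) 32.9 36.8
(0, 75) 31.9 38.2
(12, 35) 41.2 44.3
(12, 75) 39.9 44.7
(60, 35) 41.7 44.6
(60, 75) 41.8 44.6
(120, 35) 41.9 43.1
(120, 75) 41.2 42.0
t 10.75 pos [0.6249 0.0521 0.0577] yaw -12.94 F [-0.1  0.  -1. ] grip 0.257
units txyz [0. 0. 0.] rxyz [-0.03  0.03  0.01] q [0.04 0.13 1.74 0.   1.28 1.84]
toe past lip mm 51.1 y 2.6
```

View pics/s7.png

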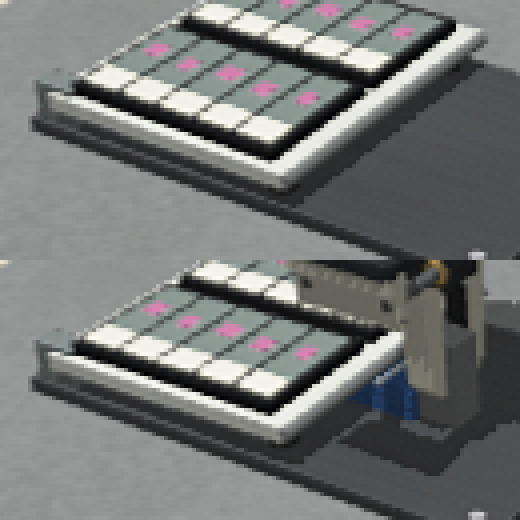

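View pics/t7.png

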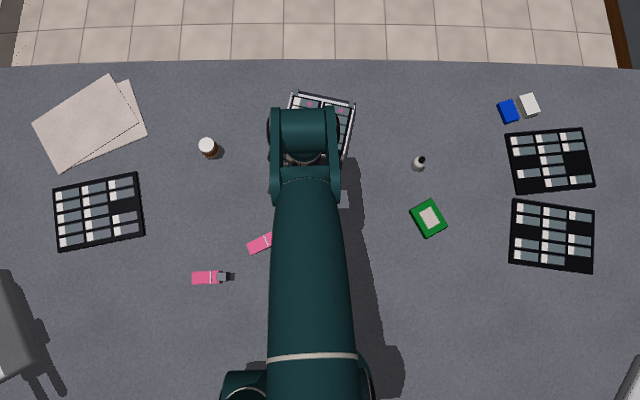

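```bash
python3 -c "
from plant import arm
print(arm.finish_job())"; python3 st.py
```

```text
the job is handed in; nothing more can be done
None
the job is handed in; nothing more can be done
```

I gripped the blue wedge by its grey block, lifted it off the bench and set it flat on the base plate. I then pushed it straight in under the middle of the deck's front lip and handed the job in at about 10.8 s, still holding the wedge at 40 N. No verdict came back.

Last checks before handing in:
- **Insertion:** the toe was 51 mm past the lip and about 3 mm off the deck's middle. The yaw matched the base to within 0.1°, and the tool tilt was about 0.004 rad.
- **Lift:** comparing depth before and after gives about 3 to 6 mm of lift near the lip, depending on the patch measured. From the insertion depth it should be 5 mm. In the side picture the white line is at the lip.
- **Forces:** the push took about 13 N. After settling, the wrist force was about 1 N.
- **Deck and bystanders:** the gripper looked clear of the deck in the side view. The jar, bottle and box were at the same pixel positions as at the start.
- **Not checked:**
  - The top camera could not see the lip because the arm blocked it, so the lift is measured from the side view only.
  - I could not measure the contact force between wedge and deck directly.

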